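# Clamp a plastic disc on the infrared crystal with four clicks of pressure

### The job

Load the infrared sample station: lay the round plastic disc flat on the steel plate, centred over the small crystal, and swing the pressure arm in until it meets its stop over the crystal. Then turn the arm's knob clockwise: the tip runs down freely until it bears on the disc, and from there on the knob clicks; leave it resting exactly four clicks in, never much beyond, because too much pressure breaks the crystal. Let go of everything and leave the other things on the bench where they are.

Things in the scene. Friction and masses are not known exactly. Their poses are not given: they have to be found in the camera images.
- disc_mid (a point): Centre, half-way up, of the sample: a loose white plastic disc, 30 mm in diameter and 6 mm thick, about 20 g, lying flat on the bench. z is its axis.
- disc: The same disc; this origin is the centre of its underside.
- station: The fixed sample station, a white box 140 mm wide (y), 50 mm high, from x = -100 to +115 mm; origin on its underside, x to its rear, y to its left, z up. The arm's post stands upright on it at x = +65 mm, y = 0: 44 mm in diameter, 50 mm at the foot, top 128 mm above the bench.
- crystal (a point): Centre of the crystal, a greenish window 8 mm in diameter, flush with the top of the round steel plate on which the sample is laid (68 mm in diameter, flat, its top 52 mm above the bench). It lies 120 mm in front of the post, at x = -55 mm of the station; axes as the station's.
- press_arm (a joint): Swing of the pressure arm about the post, rad: 0 against its stop, tip over the crystal; grows as it swings out to the station's left (+y), clockwise from above; starts 0.85 to 1.25 out. It stays where left; moving it takes about 2 N at the head. From the post's axis to the head's axis 120 mm; its bar is 26 mm wide, 97 to 117 mm above the bench.
- head_mid (a point): Centre of the arm's round aluminium head, 50 mm in diameter, 36 mm high (88 to 124 mm above the bench), which can be pushed from the side to swing the arm. This frame turns with the arm: -x points from the post outward through the head, z up; pushing the head towards this frame's -y swings the arm in.
- knob_mid (a point): Centre, half-way up, of the black ribbed round knob on the head: 40 mm in diameter, 26 mm high, 134 to 160 mm above the bench, with a gap of 10 mm under it (round a thin neck) down to the head. The knob keeps its height and turns on a vertical axis; clockwise from above runs the tip down. This frame belongs to the arm and does not turn with the knob.
- tip_face (a point): Centre of the lower end of the pressure tip, a steel rod 10 mm in diameter under the head, on the knob's axis. It starts 2 to 6 mm higher than the top of a disc laid on the plate. Until it bears on the disc the knob turns freely (under 0.03 N m); the first click comes about half a rad after that.
- press_tip: The pressure tip. Once it bears on the disc the knob clicks every 0.524 rad: from each rest the torque first opposes the turning, then changes sign as the tooth is passed and drives the knob on into the next rest, where it stays. It swings about 0.07 N m either way, growing to 0.13 at the fourth click; the first is felt mostly as its drop. Each click adds about 2 N.
- plaque_mid (a point): Centre of another test piece to be left alone: a square white plastic plaque, 32 x 32 x 6 mm, lying flat on the bench.
- tensile_bar: Another test piece to be left alone: a white plastic tensile bar, 98 x 20 x 6 mm, narrower in the middle; origin at the centre of its underside, its length along its y.
- timer: White bench timer lying on the bench, to be left alone, 64 x 68 x 18 mm; origin at the centre of its underside.
- forceps: Steel forceps lying on the bench, to be left alone, 17 x 121 x 8 mm, length along its y; origin at the centre of its underside.

How it is judged:
By the outcome, as a careful person would: the job done as asked, in the order asked, and still so for the second after the job is handed in, with the robot touching nothing.
It also fails if it takes over 72 s, if anything falls off the work surface, if the arm or the gripper's body presses on something with over 40 N, if the wrist force passes 120 N, or if a joint passes its speed limit or range.

### The arm

A 6-joint arm with a two-finger parallel gripper is mounted at the origin on a cart in front of the work surface, level with it; the furniture and walls round the work are solid. World frame = base frame: x ahead of the robot, y to its left, z up, the work surface at z = 0. Lengths are in m, angles in degrees, forces in N, time in s.
With the tool pointing down it reaches from about 0.25 to 0.725 m from the base axis. Payload 9.7 kg.
Tool frame: the origin (TCP) lies midway between the tips of the shut fingers; the grasp point (between the pads) lies 19 mm behind it; z points along the fingers, y is the line along which they close (so a half turn about z gives the same grasp; the last joint's range is limited). The gripper opens to 85 mm and grips with 20 to 120 N. Pads are 22 mm wide; open, the fingers measure 114 mm over their backs; the gripper's body (76 mm by 85 mm) begins 54 mm behind the grasp point. The pads swing forward as they close: fully open they stand 13 mm farther back than shut.
Start: joints at [-65.203, 4.979, 10.078, 95.1, 0, 90], TCP at [0.231, -0.499, 0.231] pointing down, gripper open.
Joint ranges: [-179.16, 179.16], [-48.56, 103.87], [-65.8, 70.77], [-126.05, 130.52], [-82.76, 87.17], [-180, 180]. Speed limits (degrees/s): [127.2, 127.2, 147.25, 180, 180, 180].

### API

Orientations are given as [roll, pitch, yaw] about the fixed x, y, z axes, in that order (R = Rz(yaw) Ry(pitch) Rx(roll)).
In Python, from workcell import bot gives the robot as it stands.
- The arm moves only by the shell command python3 -m crank 'ROWS' [FORCE]. ROWS is JSON, a list of rows, each an object with "gripper": the finger opening in mm, from 0 to 85.4; "travel": the shift along the tool's x, y, z in mm, a list of three; "twist": the turn, a rotation vector about the tool's x, y, z in rad, a list of three. In form: [{"gripper": gripper, "travel": [tx, ty, tz], "twist": [rx, ry, rz]}, ...]. A call has 1 to 12 rows; each row shifts and turns the commanded pose from where the row before left it, along the tool's axes as they then stand; what a row does not reach is not made up. A row lasts 1/8 s, in which the tool goes at most 62.5 mm and 10.7 degrees, less where a joint would pass 70% of its speed; a pose out of reach is approached as far as the arm can. A call is refused whole if a number of a shift passes 62.5 or a number of a turn 0.188, either way. A call with a gripper value outside its range is refused whole. The fingers move at their own pace and stop on an object; FORCE is the grip in N (left out, the last holds). Time passes only in rows, so rows that do not move let the fingers close. It gives the time, the measured TCP pose, the force, the opening and the grip force at its end, in the units of the state.
- bot.get_obs(): the state, without advancing time (a new reading comes with each control period).
- bot.camera(name): name is "side" or "top"; returns the picture (480x640x3 uint8, red, green, blue); there is no depth.
- bot.calibration(name): a dict with "vfov" (degrees; the focal length in pixels is half the picture's height over the tangent of half this angle, whatever the lens; pixels are square), "cx", "cy" (the principal point, pixels), "camera_from_world" (4x4, takes a point from world to camera coordinates). Camera axes: x right, y down, z forward; pixel columns grow to the right and rows downward; lengths in m; the calibration is good to about 2 mm. A picture is of the moment at which its call begins. calibration takes no time and is no camera call.
- bot.job_done(): hands the job in; it is judged then, once.
The state is a dict: "time": time; "q": joint angles; "qd": joint speeds; "joint_efforts": joint torques, N m; "ee_pos": TCP position; "tcp_rot": TCP orientation; "wrist_force": force on the tool from outside, world axes, zero at the start; "torque": the same for the moment, N m; "opening": finger opening in m; "grasp_force": force on a finger pad.
Only numpy, scipy, OpenCV 4.12 (cv2) and the standard library are available. Lean on these libraries where they do the work, as an engineer would, in place of code of your own. Each camera call takes 0.05 s, during which the arm holds its last target. There are 200 camera calls.

## Working session

There is one attempt and no reset: what is moved stays moved. The work goes in short steps, Python scripts to look and compute and a shell command to move; the robot and the scene stay as the last step left them, time stands still between calls to the robot, and variables do not carry over. Pictures are saved under pics/ and viewed, at most 10 in all, crops included, and the job is handed in when it is done.

```bash
mkdir -p pics; ls
python3 - <<'E'
from workcell import bot
import cv2
for n in("side","top"):
    cv2.imwrite(f"pics/{n}0.png",bot.camera(n)[:,:,::-1]); print(n,bot.calibration(n))
print(bot.get_obs())
E
```

```text
pics
side {'vfov': 56.62356455701754, 'cx': 316.4853278945811, 'cy': 241.37761524118142, 'camera_from_world': array([[ 0.97301982, -0.22990895,  0.0193467 , -0.45009697],
       [-0.07490293, -0.39408608, -0.91601622,  0.1575478 ],
       [ 0.2182246 ,  0.88985282, -0.40067442,  0.81594995],
       [ 0.        ,  0.        ,  0.        ,  1.        ]])}
top {'vfov': 52.77974893802117, 'cx': 319.58522259245325, 'cy': 241.5092310650369, 'camera_from_world': array([[ 6.57361061e-03, -9.99978021e-01, -8.63007890e-04,
        -5.44010636e-03],
       [-9.93814688e-01, -6.43741538e-03, -1.10864444e-01,
         4.68662668e-01],
       [ 1.10856452e-01,  1.58644960e-03, -9.93835163e-01,
         1.25825701e+00],
       [ 0.00000000e+00,  0.00000000e+00,  0.00000000e+00,
         1.00000000e+00]])}
{'time': 0.1, 'q': array([-6.52033489e+01,  5.00765087e+00,  1.00387690e+01,  9.50969621e+01,
       -2.17767977e-03,  8.99983403e+01]), 'qd': array([-0.01327328, -0.12157388,  0.14727726,  0.0223293 ,  0.00915649,
        0.14270007]), 'joint_efforts': array([ 9.66539301e-04, -5.21560371e+01,  4.65654159e+01,  1.59825274e-02,
        1.00494974e-04,  1.74140416e-05]), 'ee_pos': array([ 0.23058078, -0.49912496,  0.23065479]), 'tcp_rot': array([-1.79934156e+02,  2.17577101e-03,  2.47983133e+01]), 'wrist_force': array([-0.48926326, -0.01176794, -0.72169347]), 'torque': array([-0.00996844,  0.04584936,  0.07734853]), 'grasp_force': 0.0, 'opening': 0.08507362638550726}
```

View pics/side0.png

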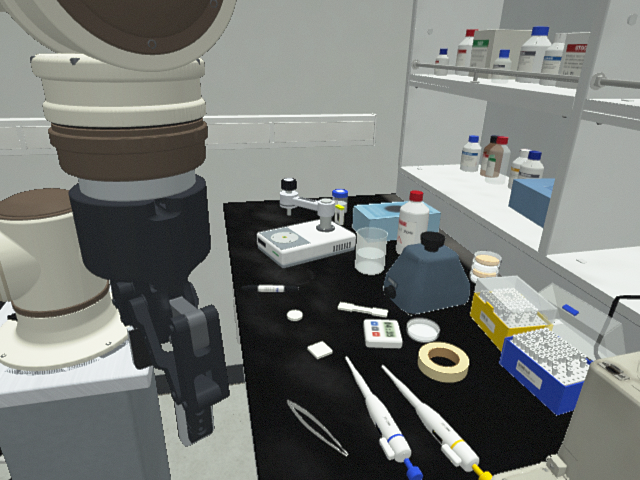

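View pics/top0.png

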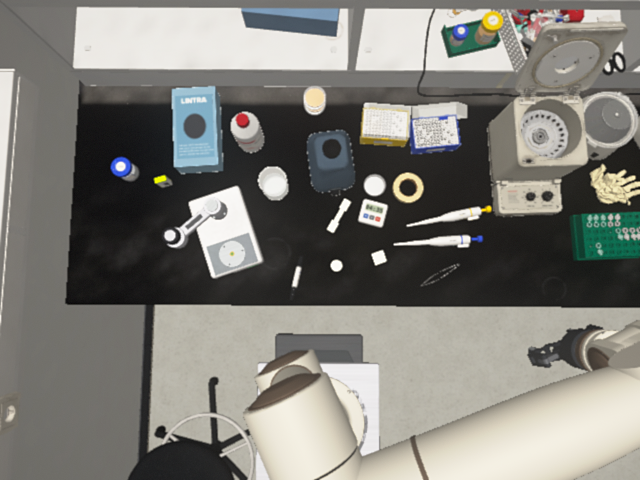

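The side view shows the disc at about (294,315), and the station with its arm at about (305,235). In the top view the disc is at (336,266), the plaque at (379,257), the crystal at about (232,253), the post at about (213,207) and the knob at about (173,236).

```bash
cat > h.py <<'E'
import numpy as np, cv2
from workcell import bot
def cal(n):
    c=bot.calibration(n); f=240/np.tan(np.radians(c['vfov']/2)); return c,f
def ray(n,u,v):
    c,f=cal(n); M=c['camera_from_world']; R=M[:3,:3]; t=M[:3,3]
    return -R.T@t, R.T@np.array([(u-c['cx'])/f,(v-c['cy'])/f,1])
def onz(n,u,v,z):
    o,d=ray(n,u,v); return o+d*(z-o[2])/d[2]
def px(n,p):
    c,f=cal(n); q=c['camera_from_world']@np.append(p,1); return f*q[0]/q[2]+c['cx'],f*q[1]/q[2]+c['cy']
def tri(ua,ub):
    oa,da=ray('top',*ua);ob,db=ray('side',*ub)
    s=np.linalg.lstsq(np.c_[da,-db],ob-oa,rcond=None)[0]
    a,b=oa+da*s[0],ob+db*s[1]; return (a+b)/2,np.linalg.norm(a-b)
def blobs(m,x0,y0,x1,y1,amin=20):
    s=m[y0:y1,x0:x1].astype(np.uint8); n,l,st,c=cv2.connectedComponentsWithStats(s)
    return [(round(c[i][0]+x0,2),round(c[i][1]+y0,2),st[i].tolist()) for i in range(1,n) if st[i][4]>=amin]
E
python3 - <<'E'
from h import *
t=cv2.imread('pics/top0.png');s=cv2.imread('pics/side0.png')
g=t.min(2)>140
print('disc',blobs(g,325,255,350,278)); print('side',blobs(s.min(2)>120,282,305,306,325))
hs=cv2.cvtColor(t,cv2.COLOR_BGR2HSV)
c=t[150:290,150:290]; c=cv2.resize(c,None,fx=4,fy=4,interpolation=cv2.INTER_CUBIC)
d=cv2.resize(s[165:275,245:365],None,fx=5,fy=5,interpolation=cv2.INTER_CUBIC)[:560]
cv2.imwrite('pics/z1.png',c);cv2.imwrite('pics/z2.png',d)
for b in blobs(g,325,255,350,278): print(onz('top',b[0],b[1],.006))
E
```

```text
disc [(np.float64(336.2), np.float64(265.16), [6, 5, 12, 12, 108])]
side [(np.float64(294.34), np.float64(314.88), [5, 5, 16, 11, 142])]
[ 0.40738478 -0.04733328  0.006     ]
```

View pics/z1.png

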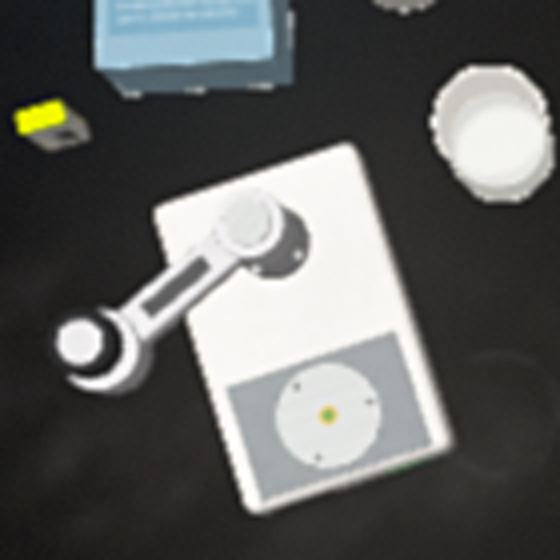

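View pics/z2.png

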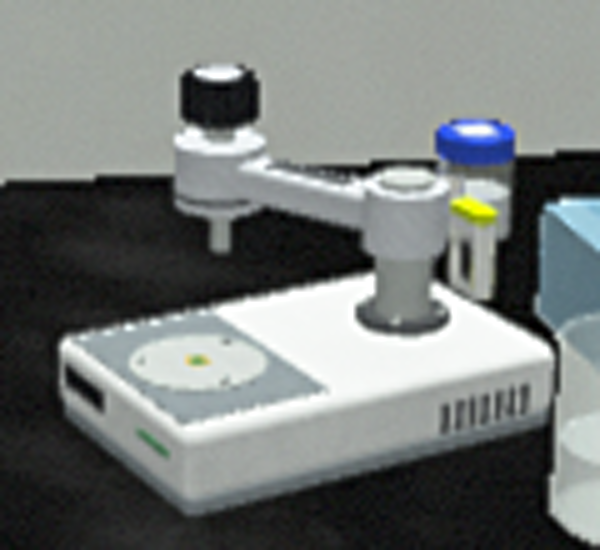

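The zooms show the crystal at top-view zoom (328,414), the box's top corners at (257,512), (452,447), (350,145) and (155,208), and the knob's white top at (78,342). The post top is at (249,220).

Run:
```python
from h import *
t=cv2.imread('pics/top0.png');s=cv2.imread('pics/side0.png')
hs=cv2.cvtColor(t,cv2.COLOR_BGR2HSV)
m=(hs[...,1]>60)
B=blobs(m,222,243,242,263,3);print('crys',B, [onz('top',b[0],b[1],.052) for b in B])
h2=cv2.cvtColor(s,cv2.COLOR_BGR2HSV)
B2=blobs(h2[...,1]>60,278,232,292,241,2);print(B2,[onz('side',b[0],b[1],.052) for b in B2])
z=lambda u,v:((u+.5)/4+149.5,(v+.5)/4+149.5)
zs=lambda u,v:((u+.5)/5+244.5,(v+.5)/5+164.5)
C=np.array([onz('top',*z(*p),.05) for p in [(257,512),(452,447),(350,145),(155,208)]])[:,:2];print(C*1000)
for a,b in((0,3),(1,2),(1,0),(2,3)):
    d=C[b]-C[a];print(np.linalg.norm(d),np.degrees(np.arctan2(d[1],d[0])))
post=onz('top',*z(249,220),.128);kn=onz('top',*z(78,342),.160)
print('post',post,'side',onz('side',*zs(408,181),.128));print('knob',kn,'side',onz('side',*zs(222,72),.160))
print('tri disc',tri((336.2,265.16),(294.34,314.88)))
cr=onz('top',*z(328,414),.052);print('crys',cr)
d=post-cr;print('yaw',np.degrees(np.arctan2(d[1],d[0])),np.linalg.norm(d[:2])); e=kn-post
print('arm',np.linalg.norm(e[:2]),np.degrees(np.arctan2(-e[1],-e[0])))
```

```text
crys [(np.float64(231.53), np.float64(253.35), [8, 8, 4, 5, 17])] [array([0.4334027 , 0.22583625, 0.052     ])]
[(np.float64(283.78), np.float64(236.56), [4, 4, 5, 2, 9])] [array([0.4327584 , 0.22660017, 0.052     ])]
[[370.33372939 270.15361902]
 [413.21402083 144.98010379]
 [612.37219288 216.21609632]
 [569.3355642  343.38121802]]
0.2120471917194266 20.202327955316026
0.21151487920828013 19.6813939186276
0.1323145052793997 108.90975785118069
0.1342502126136182 108.69741669504856
post [0.54706459 0.26351487 0.128     ] side [0.54526775 0.25536969 0.128     ]
knob [0.46672058 0.35570528 0.16      ] side [0.46894588 0.35420783 0.16      ]
tri disc (array([ 0.40741298, -0.04738586,  0.00398044]), np.float64(0.00019778880048259548))
crys [0.43399005 0.2256054  0.052     ]
yaw 18.534287554879135 0.11926014275086652
arm 0.12228750208117381 -48.92782606540158
```

```bash
cat >> h.py <<'E'
def to(p,yaw=None):
    "remaining shift to world p in tool axes, mm"
    from scipy.spatial.transform import Rotation as Ro
    o=bot.get_obs(); R=Ro.from_euler('xyz',o['tcp_rot'],degrees=True).as_matrix()
    print('t',round(o['time'],2),'pos',np.round(o['ee_pos']*1e3,1),'rot',np.round(o['tcp_rot'],1),'q',np.round(o['q'],1),'F',np.round(o['wrist_force'],1),'T',np.round(o['torque'],3),'open',round(o['opening']*1e3,1),'grip',round(o['grasp_force'],1))
    print('to',np.round(R.T@(np.array(p)-o['ee_pos'])*1e3,1))
E
python3 -m crank '[{"gripper":45,"travel":[44,-42,10],"twist":[0,0,0]},{"gripper":45,"travel":[44,-42,10],"twist":[0,0,0]},{"gripper":45,"travel":[44,-42,15],"twist":[0,0,0]},{"gripper":45,"travel":[44,-42,15],"twist":[0,0,0]},{"gripper":45,"travel":[44,-42,20],"twist":[0,0,0]},{"gripper":45,"travel":[44,-42,30],"twist":[0,0,0]},{"gripper":45,"travel":[44,-42,40],"twist":[0,0,0]},{"gripper":45,"travel":[42,-42,40],"twist":[0,0,0]},{"gripper":45,"travel":[0,0,0],"twist":[0,0,0]}]' 20
python3 -c "
from h import *
to([.4074,-.0473,.003])"
```

```text
time: 1.23
ee_pos: [0.3982, -0.0656, 0.0621]
tcp_rot: [-179.8, 0.2, 25.1]
wrist_force: [-0.6, 0.1, 1.2]
opening: 0.0446
grasp_force: 0.0
t 1.23 pos [398.2 -65.6  62.1] rot [-179.8    0.2   25.1] q [ -9.4 -15.1 -27.3  78.1   0.  145.5] F [-0.6  0.1  1.2] T [ 0.003 -0.019  0.036] open 44.6 grip 0.0
to [ 16.3 -12.4  59.1]
```

```bash
python3 -m crank '[{"gripper":42,"travel":[0,0,0],"twist":[0,0,0]},{"gripper":42,"travel":[0,0,0],"twist":[0,0,0]}]'
python3 -c "
from h import *
to([.4074,-.0473,.003])"
```

```text
time: 1.48
ee_pos: [0.3996, -0.0696, 0.0658]
tcp_rot: [180.0, -0.1, 24.7]
wrist_force: [-0.3, 0.6, -0.4]
opening: 0.042
grasp_force: 0.0
t 1.48 pos [399.6 -69.6  65.8] rot [ 1.80e+02 -1.00e-01  2.47e+01] q [ -9.9 -15.2 -27.   78.2  -0.  145.4] F [-0.3  0.6 -0.4] T [-0.026 -0.003  0.027] open 42.0 grip 0.0
to [ 16.4 -17.1  62.8]
```

```bash
python3 -m crank '[{"gripper":40,"travel":[16.4,-17.1,10],"twist":[0,0,0]},{"gripper":40,"travel":[0,0,30],"twist":[0,0,0]},{"gripper":40,"travel":[0,0,16],"twist":[0,0,0]},{"gripper":40,"travel":[0,0,6],"twist":[0,0,0]},{"gripper":40,"travel":[0,0,0],"twist":[0,0,0]}]'
python3 - <<'E'
from h import *
to([.4074,-.0473,.001])
o=bot.get_obs()['ee_pos']
s=bot.camera('side')[:,:,::-1];u,v=map(int,px('side',o));cv2.imwrite('pics/z3.png',cv2.resize(s[v-70:v+30,u-60:u+60],None,fx=6,fy=6,interpolation=cv2.INTER_CUBIC))
E
```

```text
time: 2.1
ee_pos: [0.4071, -0.0467, 0.0033]
tcp_rot: [180.0, -0.0, 24.7]
wrist_force: [0.8, -0.0, 0.2]
opening: 0.0397
grasp_force: 0.0
t 2.1 pos [407.1 -46.7   3.3] rot [180.   -0.   24.7] q [ -6.5 -12.6 -31.9  70.7  -0.  148.7] F [ 0.8 -0.   0.2] T [ 0.02  -0.008 -0.025] open 39.7 grip 0.0
to [0.  0.7 2.3]
```

View pics/z3.png

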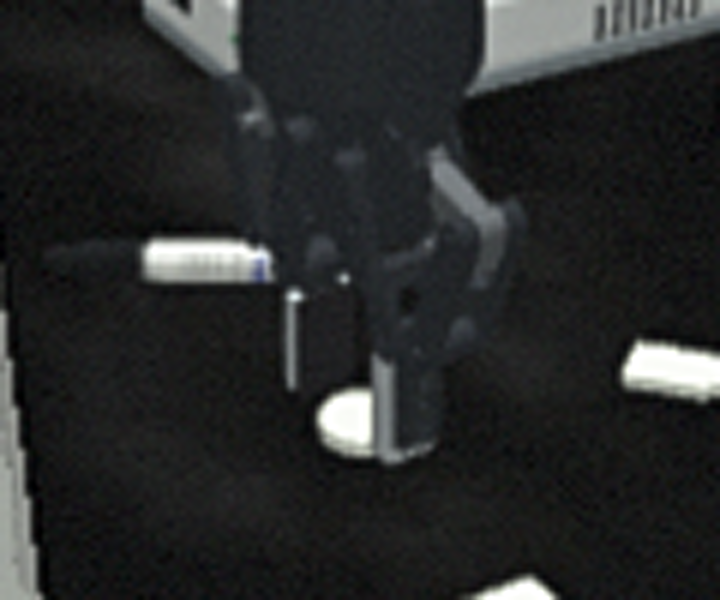

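The fingers straddle the disc, which is at crop (350,420). The near fingertip at (400,460) is at about bench level. Next I lower by feel.

```bash
python3 -m crank '[{"gripper":36,"travel":[0,0.7,2],"twist":[0,0,0]},{"gripper":34,"travel":[0,0,0],"twist":[0,0,0]}]';python3 -m crank '[{"gripper":34,"travel":[0,0,2],"twist":[0,0,0]},{"gripper":34,"travel":[0,0,0],"twist":[0,0,0]}]'
```

```text
time: 2.4
ee_pos: [0.4076, -0.047, 0.0012]
tcp_rot: [180.0, -0.0, 24.8]
wrist_force: [-0.2, 0.0, 0.9]
opening: 0.0339
grasp_force: 0.0
time: 2.65
ee_pos: [0.4075, -0.0469, -0.0008]
tcp_rot: [180.0, -0.0, 24.8]
wrist_force: [-0.6, -0.9, 3.1]
opening: 0.0337
grasp_force: 1.5
```

```bash
python3 -m crank '[{"gripper":25,"travel":[0,0,-0.7],"twist":[0,0,0]},{"gripper":25,"travel":[0,0,0],"twist":[0,0,0]},{"gripper":25,"travel":[0,0,0],"twist":[0,0,0]}]' 25;python3 -m crank '[{"gripper":25,"travel":[0,0,-10],"twist":[0,0,0]},{"gripper":25,"travel":[0,0,-50],"twist":[0,0,0]},{"gripper":25,"travel":[0,0,-50],"twist":[0,0,0]},{"gripper":25,"travel":[0,0,0],"twist":[0,0,0]}]'
python3 - <<'E'
from h import *
to([.4332,.226,.06])
o=bot.get_obs()['ee_pos']
s=bot.camera('side')[:,:,::-1];u,v=map(int,px('side',o));cv2.imwrite('pics/z4.png',cv2.resize(s[v-40:v+30,u-40:u+40],None,fx=8,fy=8,interpolation=cv2.INTER_CUBIC))
E
```

```text
time: 3.02
ee_pos: [0.4075, -0.0469, -0.0002]
tcp_rot: [180.0, -0.0, 24.8]
wrist_force: [-0.3, 1.8, 3.8]
opening: 0.0282
grasp_force: 26.8
time: 3.52
ee_pos: [0.4092, -0.0471, 0.1138]
tcp_rot: [179.8, -0.3, 24.8]
wrist_force: [-0.2, -0.4, -0.7]
opening: 0.0282
grasp_force: 24.8
t 3.52 pos [409.2 -47.1 113.8] rot [179.8  -0.3  24.8] q [ -6.6 -15.2 -21.7  83.2  -0.  148.6] F [-0.2 -0.4 -0.7] T [ 0.029 -0.026  0.054] open 28.2 grip 24.8
to [ 136.1 -238.    53.7]
```

View pics/z4.png

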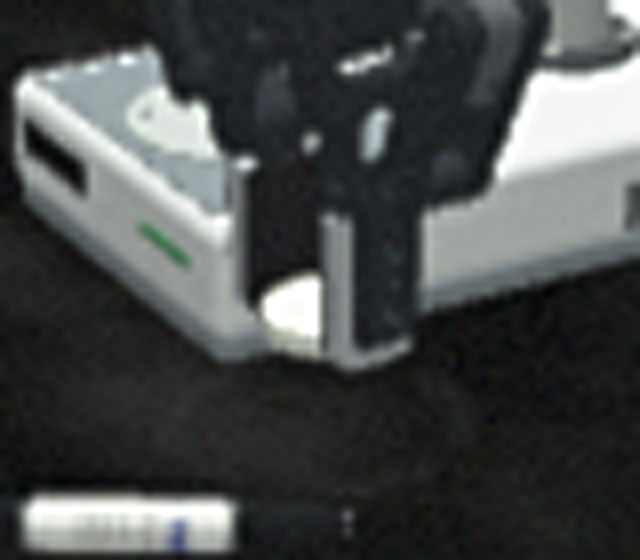

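The disc is held between the pads at crop (290,310), flat. On to the plate.

```bash
python3 -m crank '[{"gripper":25,"travel":[22,-38,0],"twist":[0,0,0]},{"gripper":25,"travel":[24,-42,0],"twist":[0,0,0]},{"gripper":25,"travel":[24,-42,0],"twist":[0,0,0]},{"gripper":25,"travel":[24,-42,0],"twist":[0,0,0]},{"gripper":25,"travel":[22,-38,0],"twist":[0,0,0]},{"gripper":25,"travel":[20,-35,15],"twist":[0,0,0]},{"gripper":25,"travel":[0,0,20],"twist":[0,0,0]},{"gripper":25,"travel":[0,0,0],"twist":[0,0,0]},{"gripper":25,"travel":[0,0,0],"twist":[0,0,0]}]'
python3 -c "
from h import *
to([.4332,.2262,.053])"
```

```text
time: 4.7
ee_pos: [0.4367, 0.2136, 0.0748]
tcp_rot: [-179.5, 0.0, 25.8]
wrist_force: [-0.5, -0.1, 0.1]
opening: 0.0283
grasp_force: 24.9
t 4.7 pos [436.7 213.6  74.8] rot [-179.5    0.    25.8] q [ 25.7  -3.9 -16.1  77.8   0.5 180. ] F [-0.5 -0.1  0.1] T [0.017 0.024 0.01 ] open 28.3 grip 24.9
to [  2.4 -12.7  21.9]
```

```bash
python3 -m crank '[{"gripper":25,"travel":[0,0,0],"twist":[0,0,-0.16]},{"gripper":25,"travel":[0,0,0],"twist":[0,0,-0.16]},{"gripper":25,"travel":[0,0,0],"twist":[0,0,0]},{"gripper":25,"travel":[0,0,0],"twist":[0,0,0]}]'
python3 -c "
from h import *
to([.4332,.2262,.054])"
```

```text
time: 5.2
ee_pos: [0.4371, 0.2138, 0.0752]
tcp_rot: [-179.5, -0.2, 43.9]
wrist_force: [-0.6, -0.4, -0.0]
opening: 0.0282
grasp_force: 24.9
t 5.2 pos [437.1 213.8  75.2] rot [-179.5   -0.2   43.9] q [ 25.7  -3.9 -16.1  77.7   0.6 161.8] F [-0.6 -0.4 -0. ] T [-0.023 -0.011 -0.026] open 28.2 grip 24.9
to [  5.7 -11.4  21.3]
```

```bash
python3 -m crank '[{"gripper":25,"travel":[5.7,-11.4,8],"twist":[-0.009,-0.0035,0]},{"gripper":25,"travel":[0,0,11],"twist":[0,0,0]},{"gripper":25,"travel":[0,0,0],"twist":[0,0,0]}]'
python3 -c "
from h import *
to([.4332,.2262,.0518])"
```

```text
time: 5.58
ee_pos: [0.4321, 0.2261, 0.0543]
tcp_rot: [-180.0, 0.2, 44.2]
wrist_force: [0.0, -0.2, -0.8]
opening: 0.028
grasp_force: 24.9
t 5.58 pos [432.1 226.1  54.3] rot [-180.     0.2   44.2] q [ 27.6  -3.  -17.6  75.6  -0.  163.5] F [ 0.  -0.2 -0.8] T [ 0.005 -0.014 -0.021] open 28.0 grip 24.9
to [0.9 0.7 2.5]
```

```bash
python3 -m crank '[{"gripper":25,"travel":[0.5,0.7,1.2],"twist":[0,0,0]},{"gripper":25,"travel":[0,0,1],"twist":[0,0,0]},{"gripper":25,"travel":[0,0,0],"twist":[0,0,0]}]'; python3 -m crank '[{"gripper":38,"travel":[0,0,0],"twist":[0,0,0]},{"gripper":38,"travel":[0,0,0],"twist":[0,0,0]},{"gripper":38,"travel":[0,0,-15],"twist":[0,0,0]},{"gripper":38,"travel":[0,0,-60],"twist":[0,0,0]},{"gripper":38,"travel":[0,0,-60],"twist":[0,0,0]},{"gripper":0,"travel":[0,0,-20],"twist":[0,0,0]},{"gripper":0,"travel":[0,0,0],"twist":[0,0,0]}]'
python3 - <<'E'
from h import *
to([.4332,.2262,.2])
t=bot.camera('top')[:,:,::-1];s=bot.camera('side')[:,:,::-1];cv2.imwrite('pics/t5.png',t);cv2.imwrite('pics/s5.png',s)
a=cv2.resize(t[190:290,160:260],(600,600)*1,interpolation=cv2.INTER_CUBIC)[:400]
a=cv2.resize(t[200:290,150:270],None,fx=3.3,fy=3.3,interpolation=cv2.INTER_CUBIC);b=cv2.resize(s[180:270,240:360],None,fx=3.3,fy=3.3,interpolation=cv2.INTER_CUBIC)
cv2.imwrite('pics/z5.png',np.hstack([a,b]))
E
```

```text
time: 5.95
ee_pos: [0.434, 0.2259, 0.0537]
tcp_rot: [-180.0, 0.0, 44.1]
wrist_force: [-0.6, 0.1, -0.2]
opening: 0.028
grasp_force: 24.9
time: 6.82
ee_pos: [0.4346, 0.2264, 0.211]
tcp_rot: [179.9, -0.2, 44.1]
wrist_force: [0.5, 0.7, -0.1]
opening: 0.002
grasp_force: 0.0
t 6.83 pos [434.6 226.4 211. ] rot [179.9  -0.2  44.1] q [ 27.5  -3.8  -1.   92.6  -0.  163.4] F [ 0.5  0.7 -0.1] T [ 0.012  0.061 -0.017] open 2.0 grip 0.0
to [-1.2 -0.8 11. ]
```

View pics/z5.png

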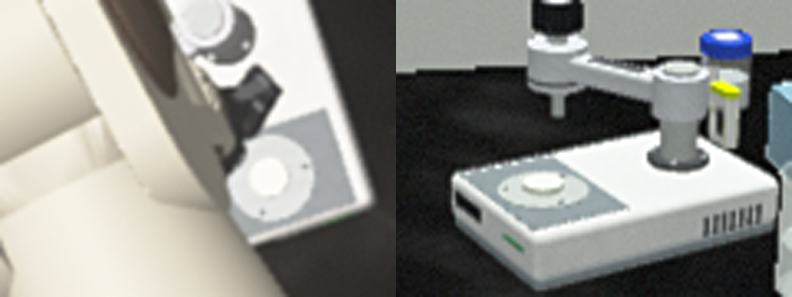

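The disc lies on the plate, at left crop (268,181) and right crop (543,183). I measure its offset from the crystal.

Run:
```python
from h import *
t=cv2.imread('pics/t5.png');s=cv2.imread('pics/s5.png')
for th in(225,235,242): print(th,[(b,onz('top',b[0],b[1],.058)) for b in blobs(t.min(2)>th,222,243,243,264)])
for th in(215,225,235): print(th,[(b,onz('side',b[0],b[1],.056)) for b in blobs(s.min(2)>th,274,226,296,245,15)])
o=cv2.imread('pics/top0.png')
print(px('top',[.4332,.2262,.058]),px('side',[.4332,.2262,.0565]))
print('head', px('top',[.467,.355,.16]))
```

```text
225 [((np.float64(231.91), np.float64(253.36), [0, 0, 21, 21, 360]), array([0.43286933, 0.22374939, 0.058     ]))]
235 [((np.float64(230.77), np.float64(253.13), [4, 5, 11, 11, 100]), array([0.43344608, 0.22670948, 0.058     ]))]
242 [((np.float64(230.81), np.float64(253.2), [4, 5, 11, 11, 88]), array([0.43326539, 0.22660129, 0.058     ]))]
215 [((np.float64(292.36), np.float64(227.91), [14, 0, 8, 6, 33]), array([0.46188793, 0.26877059, 0.056     ])), ((np.float64(284.1), np.float64(236.5), [0, 6, 22, 10, 143]), array([0.43207551, 0.21753242, 0.056     ]))]
225 [((np.float64(292.38), np.float64(227.84), [14, 0, 8, 6, 32]), array([0.46202446, 0.26923041, 0.056     ])), ((np.float64(283.78), np.float64(234.35), [4, 6, 13, 5, 46]), array([0.4335297 , 0.23099049, 0.056     ]))]
235 [((np.float64(292.48), np.float64(227.69), [14, 0, 8, 6, 29]), array([0.46246029, 0.27019036, 0.056     ])), ((np.float64(284.1), np.float64(234.46), [5, 7, 11, 4, 39]), array([0.43418486, 0.23015716, 0.056     ]))]
(np.float64(230.96467460523712), np.float64(253.22624077437325)) (np.float64(283.96706508732217), np.float64(234.91572134110223))
head (np.float64(169.42590284303256), np.float64(235.01043519693627))
```

```bash
python3 -m crank '[{"gripper":0,"travel":[35,-14,0],"twist":[0,0,0]},{"gripper":0,"travel":[45,-18,0],"twist":[0,0,0]},{"gripper":0,"travel":[45,-18,0],"twist":[0,0,0]},{"gripper":0,"travel":[46,-18,0],"twist":[0,0,0]},{"gripper":0,"travel":[0,0,0],"twist":[0,0,0]},{"gripper":0,"travel":[0,0,0],"twist":[0,0,0]}]'
python3 -c "
from h import *
to([.5096,.3949,.1])"
```

```text
time: 7.68
ee_pos: [0.5087, 0.3935, 0.2069]
tcp_rot: [-180.0, 0.2, 44.2]
wrist_force: [0.2, -0.3, -0.1]
opening: 0.0
grasp_force: 0.0
t 7.67 pos [508.7 393.5 206.9] rot [-180.     0.2   44.2] q [ 37.7  18.1  22.6  94.7  -0.  173.6] F [ 0.2 -0.3 -0.1] T [-0.033  0.005  0.002] open 0.0 grip 0.0
to [  2.   -0.4 106.9]
```

```bash
python3 -m crank '[{"gripper":0,"travel":[2,0,50],"twist":[0,0,0]},{"gripper":0,"travel":[0,0,50],"twist":[0,0,0]},{"gripper":0,"travel":[-8,0,6],"twist":[0,0,0]},{"gripper":0,"travel":[-10,0,0],"twist":[0,0,0]},{"gripper":0,"travel":[0,0,0],"twist":[0,0,0]}]'
python3 -c "
from h import *
to([.5096,.3949,.1])"
```

```text
time: 8.3
ee_pos: [0.4981, 0.3827, 0.1057]
tcp_rot: [180.0, -0.2, 44.1]
wrist_force: [0.7, 0.3, -0.1]
opening: 0.0001
grasp_force: 0.0
t 8.3 pos [498.1 382.7 105.7] rot [180.   -0.2  44.1] q [ 37.5  14.8   7.4  82.4   0.  173.4] F [ 0.7  0.3 -0.1] T [0.023 0.044 0.078] open 0.1 grip 0.0
to [16.8 -0.8  5.8]
```

```bash
python3 -m crank '[{"gripper":0,"travel":[-2,0,5],"twist":[0,0,0]},{"gripper":0,"travel":[-18.4,-4.3,0],"twist":[0,0,-0.15]},{"gripper":0,"travel":[-18.4,-4.3,0],"twist":[0,0,-0.15]},{"gripper":0,"travel":[-18.4,-4.3,0],"twist":[0,0,-0.15]},{"gripper":0,"travel":[-18.4,-4.3,0],"twist":[0,0,-0.15]},{"gripper":0,"travel":[-18.4,-4.3,0],"twist":[0,0,-0.15]},{"gripper":0,"travel":[-18.4,-4.3,0],"twist":[0,0,-0.15]},{"gripper":0,"travel":[0,0,0],"twist":[0,0,0]},{"gripper":0,"travel":[0,0,0],"twist":[0,0,0]}]'
python3 - <<'E'
from h import *
to([.4332,.2262,.1])
s=bot.camera('side')[:,:,::-1];cv2.imwrite('pics/s6.png',s)
cv2.imwrite('pics/z6.png',cv2.resize(s[150:280,230:370],None,fx=4,fy=4,interpolation=cv2.INTER_CUBIC))
E
```

```text
time: 9.43
ee_pos: [0.43, 0.2948, 0.0979]
tcp_rot: [180.0, -0.0, 95.5]
wrist_force: [-0.3, 0.1, 0.4]
opening: 0.0001
grasp_force: 0.0
t 9.43 pos [430.  294.8  97.9] rot [180.   -0.   95.5] q [ 34.4   0.5  -9.3  80.2  -0.  118.9] F [-0.3  0.1  0.4] T [0.017 0.064 0.028] open 0.1 grip 0.0
to [-68.6  -3.4  -2.1]
```

View pics/z6.png

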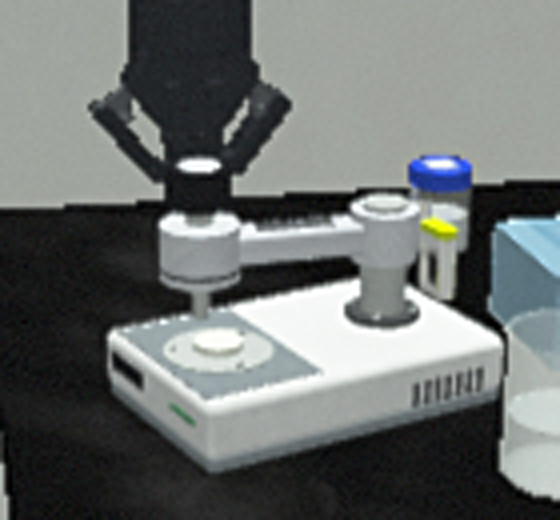

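The arm has swung with the pusher behind the head; the tip at (200,300) is still short of the disc at (215,342). I continue, gently near the stop.

```bash
python3 -m crank '[{"gripper":0,"travel":[-18.4,-4.3,0],"twist":[0,0,-0.15]},{"gripper":0,"travel":[-8,-2,0],"twist":[0,0,-0.07]},{"gripper":0,"travel":[-2,0,0],"twist":[0,0,-0.02]},{"gripper":0,"travel":[0,0,0],"twist":[0,0,0]}]'
python3 -m crank '[{"gripper":0,"travel":[-2,0,0],"twist":[0,0,0]},{"gripper":0,"travel":[0,0,0],"twist":[0,0,0]}]'
python3 -m crank '[{"gripper":0,"travel":[-1.5,0,0],"twist":[0,0,0]},{"gripper":0,"travel":[0,0,0],"twist":[0,0,0]}]'
python3 -c "
from h import *
to([.4332,.2262,.1])"
```

```text
time: 9.98
ee_pos: [0.428, 0.2658, 0.0975]
tcp_rot: [-180.0, 0.0, 109.4]
wrist_force: [0.5, -0.4, 0.3]
opening: 0.0001
grasp_force: 0.1
time: 10.22
ee_pos: [0.4284, 0.2638, 0.0975]
tcp_rot: [-180.0, -0.0, 109.4]
wrist_force: [-2.9, 1.8, 1.0]
opening: -0.0003
grasp_force: 1.1
time: 10.48
ee_pos: [0.4288, 0.2621, 0.0975]
tcp_rot: [-180.0, 0.0, 109.4]
wrist_force: [-2.5, 1.5, -0.2]
opening: -0.0001
grasp_force: 1.0
t 10.47 pos [428.8 262.1  97.5] rot [-180.     0.   109.4] q [ 31.4  -2.  -11.8  80.2   0.  102. ] F [-2.5  1.5 -0.2] T [ 0.318  0.402 -0.049] open -0.1 grip 1.0
to [-35.3  -7.8  -2.5]
```

```bash
for i in 1; do :; done; python3 -m crank '[{"gripper":0,"travel":[-1.5,0,0],"twist":[0,0,0]},{"gripper":0,"travel":[0,0,0],"twist":[0,0,0]}]'
python3 -m crank '[{"gripper":0,"travel":[-1,0,0],"twist":[0,0,0]},{"gripper":0,"travel":[0,0,0],"twist":[0,0,0]}]'
python3 -m crank '[{"gripper":0,"travel":[-1,0,0],"twist":[0,0,0]},{"gripper":0,"travel":[0,0,0],"twist":[0,0,0]}]'
python3 - <<'E'
from h import *
to([.4332,.2262,.1])
s=bot.camera('side')[:,:,::-1];cv2.imwrite('pics/s7.png',s)
h=cv2.cvtColor(s,cv2.COLOR_BGR2HSV)
print(px('side',[.4334,.2262,.16]))
print(blobs(s.min(2)>150,262,170,305,205,5))
E
```

```text
time: 10.72
ee_pos: [0.4289, 0.2618, 0.0975]
tcp_rot: [-180.0, -0.1, 109.5]
wrist_force: [-5.3, 8.0, -0.8]
opening: 0.0003
grasp_force: 4.6
time: 10.98
ee_pos: [0.4289, 0.2617, 0.0976]
tcp_rot: [-180.0, -0.3, 109.5]
wrist_force: [-6.7, 13.5, -1.6]
opening: -0.0002
grasp_force: 7.3
time: 11.22
ee_pos: [0.429, 0.2616, 0.0976]
tcp_rot: [-180.0, -0.4, 109.6]
wrist_force: [-8.9, 18.2, -1.3]
opening: 0.0003
grasp_force: 10.1
t 11.22 pos [429.  261.6  97.6] rot [-180.    -0.4  109.6] q [ 31.2  -2.1 -11.9  80.1   0.4 101.6] F [-8.9 18.2 -1.3] T [ 3.605  1.716 -0.158] open 0.3 grip 10.1
to [-34.8  -7.9  -2.6]
(np.float64(283.6155068313572), np.float64(194.3393993847781))
[(np.float64(300.24), np.float64(186.47), [31, 0, 12, 29, 182]), (np.float64(268.39), np.float64(186.79), [4, 11, 6, 12, 28]), (np.float64(264.0), np.float64(197.27), [0, 23, 8, 8, 30]), (np.float64(283.73), np.float64(194.36), [17, 23, 11, 4, 33])]
```

Head at its stop: the force rose to about 20 N with no motion, and the knob top is at (283.7,194.4) against a predicted (283.6,194.3). Next I retreat and wind the wrist back.

```bash
python3 -m crank '[{"gripper":0,"travel":[12,0,0],"twist":[0,0,0]},{"gripper":0,"travel":[8,0,-20],"twist":[0,0,0]},{"gripper":0,"travel":[0,0,-45],"twist":[0,0,-0.18]},{"gripper":55,"travel":[0,0,-45],"twist":[0,0,-0.18]},{"gripper":55,"travel":[0,0,0],"twist":[0,0,-0.186]},{"gripper":55,"travel":[0,0,0],"twist":[0,0,-0.186]},{"gripper":55,"travel":[0,0,0],"twist":[0,0,-0.186]},{"gripper":55,"travel":[0,0,0],"twist":[0,0,-0.186]},{"gripper":55,"travel":[0,0,0],"twist":[0,0,-0.186]},{"gripper":55,"travel":[0,0,0],"twist":[0,0,-0.186]},{"gripper":55,"travel":[0,0,0],"twist":[0,0,-0.186]},{"gripper":55,"travel":[0,0,0],"twist":[0,0,-0.186]}]'
python3 -m crank '[{"gripper":55,"travel":[0,0,0],"twist":[0,0,-0.186]},{"gripper":55,"travel":[0,0,0],"twist":[0,0,-0.186]},{"gripper":55,"travel":[0,0,0],"twist":[0,0,-0.186]},{"gripper":55,"travel":[0,0,0],"twist":[0,0,-0.186]},{"gripper":55,"travel":[0,0,0],"twist":[0,0,-0.186]},{"gripper":55,"travel":[0,0,0],"twist":[0,0,-0.186]},{"gripper":55,"travel":[0,0,0],"twist":[0,0,-0.186]},{"gripper":55,"travel":[0,0,0],"twist":[0,0,-0.186]},{"gripper":55,"travel":[0,0,0],"twist":[0,0,-0.186]},{"gripper":55,"travel":[0,0,0],"twist":[0,0,-0.186]},{"gripper":55,"travel":[0,0,0],"twist":[0,0,-0.186]},{"gripper":55,"travel":[0,0,0],"twist":[0,0,0]}]'
python3 -c "
from h import *
to([.4334,.2262,.2])"
```

```text
time: 12.78
ee_pos: [0.4237, 0.2776, 0.2076]
tcp_rot: [-179.9, -0.0, -144.3]
wrist_force: [0.4, 0.5, -0.0]
opening: 0.0551
grasp_force: 0.0
time: 14.28
ee_pos: [0.4237, 0.2777, 0.2076]
tcp_rot: [180.0, -0.0, -27.5]
wrist_force: [0.2, 0.8, -0.3]
opening: 0.0551
grasp_force: 0.0
t 14.28 pos [423.7 277.7 207.6] rot [180.   -0.  -27.5] q [  33.3   -1.4    0.9   92.3   -0.  -119.2] F [ 0.2  0.8 -0.3] T [0.015 0.039 0.04 ] open 55.1 grip 0.0
to [32.4 41.2  7.7]
```

```bash
python3 -m crank '[{"gripper":55,"travel":[32.4,41.2,0],"twist":[0,0,0]},{"gripper":55,"travel":[0,0,0],"twist":[0,0,-0.186]},{"gripper":55,"travel":[0,0,0],"twist":[0,0,-0.186]},{"gripper":55,"travel":[0,0,0],"twist":[0,0,-0.186]},{"gripper":55,"travel":[0,0,20],"twist":[0,0,-0.186]},{"gripper":55,"travel":[0,0,0],"twist":[0,0,0]},{"gripper":55,"travel":[0,0,0],"twist":[0,0,0]}]'
python3 -c "
from h import *
to([.4334,.2262,.130])"
```

```text
time: 15.15
ee_pos: [0.4333, 0.2263, 0.1881]
tcp_rot: [180.0, 0.0, 14.8]
wrist_force: [-0.2, -0.9, 0.1]
opening: 0.0548
grasp_force: 0.0
t 15.15 pos [433.3 226.3 188.1] rot [180.    0.   14.8] q [  27.6   -4.1   -3.8   90.3   -0.  -167.3] F [-0.2 -0.9  0.1] T [0.04  0.003 0.024] open 54.8 grip 0.0
to [ 0.1  0.1 58.1]
```

```bash
python3 -m crank '[{"gripper":55,"travel":[0,0,28],"twist":[0,0,0]},{"gripper":55,"travel":[0,0,25],"twist":[0,0,0]},{"gripper":55,"travel":[0,0,5],"twist":[0,0,0]},{"gripper":55,"travel":[0,0,0],"twist":[0,0,0]}]'
python3 -m crank '[{"gripper":34,"travel":[0,0,0],"twist":[0,0,0]},{"gripper":34,"travel":[0,0,0],"twist":[0,0,0]},{"gripper":34,"travel":[0,0,0],"twist":[0,0,0]}]' 20
python3 -c "
from h import *
to([.4334,.2262,.130])"
```

```text
time: 15.65
ee_pos: [0.4334, 0.2264, 0.1304]
tcp_rot: [180.0, -0.0, 15.1]
wrist_force: [0.4, -0.9, -0.3]
opening: 0.0554
grasp_force: 0.0
time: 16.02
ee_pos: [0.4337, 0.2265, 0.131]
tcp_rot: [-180.0, -0.1, 15.2]
wrist_force: [-1.0, -1.1, 6.0]
opening: 0.0394
grasp_force: 21.0
t 16.02 pos [433.7 226.5 131. ] rot [-1.80e+02 -1.00e-01  1.52e+01] q [  27.6   -4.2  -10.3   83.9   -0.  -167.6] F [-1.  -1.1  6. ] T [-0.202  0.164 -0.015] open 39.4 grip 21.0
to [-0.4  0.2  1. ]
```

```bash
cat > o.py <<'E'
from workcell import bot
o=bot.get_obs();print(round(o['time'],3),'yaw',round(o['tcp_rot'][2],1),'q6',round(o['q'][5],1),'Tz',round(o['torque'][2],3),'e6',round(o['joint_efforts'][5],3),'F',o['wrist_force'].round(1),'xyz',(o['ee_pos']*1e3).round(1))
E
c="python3 -m crank"
for k in 1 2 3 4 5 6; do python3 -m crank '[{"gripper":34,"travel":[0,0,0],"twist":[0,0,0.18]}]' >/dev/null; python3 o.py; done
```

```text
16.15 yaw 4.7 q6 -157.1 Tz -0.007 e6 -3.6 F [-0.9 -0.1  6.7] xyz [433.7 226.5 131. ]
16.275 yaw -5.8 q6 -146.6 Tz -0.062 e6 -2.414 F [-0.4 -0.1  6.3] xyz [433.7 226.6 131. ]
16.4 yaw -16.1 q6 -136.3 Tz -0.006 e6 -2.373 F [-0.4  0.6  6.5] xyz [433.7 226.6 131. ]
16.525 yaw -26.4 q6 -126.0 Tz -0.035 e6 -2.371 F [0.3 0.8 5.6] xyz [433.7 226.7 131. ]
16.65 yaw -36.7 q6 -115.7 Tz 0.012 e6 -2.37 F [0.1 0.6 5.6] xyz [433.7 226.7 131. ]
16.775 yaw -47.0 q6 -105.4 Tz 0.048 e6 -2.37 F [0.2 0.6 6.3] xyz [433.7 226.8 131. ]
```

```bash
cat >> o.py <<'E'
import sys
if len(sys.argv)>1 and abs(o['joint_efforts'][5]-float(sys.argv[1]))>0.02: print('STOP');sys.exit(1)
E
set -e
python3 -m crank '[{"gripper":34,"travel":[0,0,0],"twist":[0,0,0.18]}]' >/dev/null; python3 o.py
python3 -m crank '[{"gripper":34,"travel":[0,0,0],"twist":[0,0,0.18]}]' >/dev/null; python3 o.py
python3 -m crank '[{"gripper":34,"travel":[0,0,0],"twist":[0,0,0.18]}]' >/dev/null; python3 o.py -2.37
python3 -m crank '[{"gripper":34,"travel":[0,0,0],"twist":[0,0,0.18]}]' >/dev/null; python3 o.py -2.37
python3 -m crank '[{"gripper":34,"travel":[0,0,0],"twist":[0,0,0.18]}]' >/dev/null; python3 o.py -2.37
python3 -m crank '[{"gripper":34,"travel":[0,0,0],"twist":[0,0,0.18]}]' >/dev/null; python3 o.py -2.37
python3 -m crank '[{"gripper":34,"travel":[0,0,0],"twist":[0,0,0.18]}]' >/dev/null; python3 o.py -2.37
python3 -m crank '[{"gripper":34,"travel":[0,0,0],"twist":[0,0,0.18]}]' >/dev/null; python3 o.py -2.37
python3 -m crank '[{"gripper":34,"travel":[0,0,0],"twist":[0,0,0.18]}]' >/dev/null; python3 o.py -2.37
python3 -m crank '[{"gripper":34,"travel":[0,0,0],"twist":[0,0,0.18]}]' >/dev/null; python3 o.py -2.37
python3 -m crank '[{"gripper":34,"travel":[0,0,0],"twist":[0,0,0.18]}]' >/dev/null; python3 o.py -2.37
python3 -m crank '[{"gripper":34,"travel":[0,0,0],"twist":[0,0,0.18]}]' >/dev/null; python3 o.py -2.37
```

```text
16.9 yaw -57.4 q6 -95.1 Tz 0.016 e6 -2.367 F [-0.5  1.8  5.6] xyz [433.8 226.7 131. ]
17.025 yaw -67.7 q6 -84.7 Tz 0.065 e6 -2.345 F [-0.2 -0.   6.1] xyz [433.8 226.8 131. ]
17.15 yaw -78.0 q6 -74.4 Tz 0.152 e6 -2.278 F [-0.9  0.9  6.3] xyz [433.9 226.8 131. ]
STOP
```

Run:
```python
from h import *
T=[];
for i in range(8):
    s=bot.camera('side')[:,:,::-1]; o=bot.get_obs();T.append((o['torque'][2],o['joint_efforts'][5],o['tcp_rot'][2],o['wrist_force'][2]))
print(np.round(T,3),np.mean(T,0))
cv2.imwrite('pics/s8.png',s)
a=cv2.imread('pics/s7.png')
c=[cv2.resize(i[195:250,255:312],None,fx=7,fy=7,interpolation=cv2.INTER_CUBIC) for i in(a,s)]
cv2.imwrite('pics/z8.png',np.hstack(c))
```

```text
[[-5.0000e-03 -1.3120e+00 -7.8523e+01  5.4240e+00]
 [-1.1500e-01  1.7860e+00 -7.7939e+01  5.4850e+00]
 [-3.3000e-02  6.0900e-01 -7.7724e+01  5.3490e+00]
 [-7.7000e-02  1.2000e-01 -7.7666e+01  5.2650e+00]
 [-1.0000e-03 -1.3000e-02 -7.7653e+01  5.7230e+00]
 [-6.0000e-02 -4.4000e-02 -7.7649e+01  5.0110e+00]
 [-4.6000e-02 -5.1000e-02 -7.7650e+01  6.4660e+00]
 [-2.8000e-02 -5.3000e-02 -7.7650e+01  5.6660e+00]] [-4.56594288e-02  1.30250126e-01 -7.78066665e+01  5.54855390e+00]
```

View pics/z8.png

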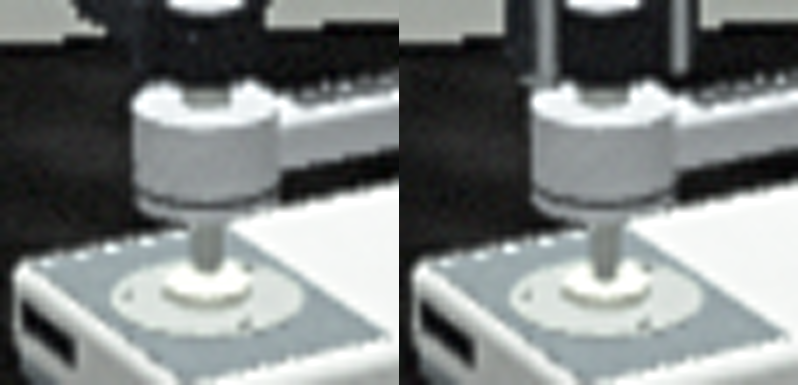

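The right crop shows the tip at (605,280) now reaching the disc; before it stood higher, at (205,268). It is centred on the disc. At rest e6 reads the knob torque cleanly, so I now step finely.

```bash
python3 -m crank '[{"gripper":34,"travel":[0,0,0],"twist":[0,0,0.06]},{"gripper":34,"travel":[0,0,0],"twist":[0,0,0]},{"gripper":34,"travel":[0,0,0],"twist":[0,0,0]}]' >/dev/null; python3 o.py
python3 -m crank '[{"gripper":34,"travel":[0,0,0],"twist":[0,0,0.06]},{"gripper":34,"travel":[0,0,0],"twist":[0,0,0]},{"gripper":34,"travel":[0,0,0],"twist":[0,0,0]}]' >/dev/null; python3 o.py
python3 -m crank '[{"gripper":34,"travel":[0,0,0],"twist":[0,0,0.06]},{"gripper":34,"travel":[0,0,0],"twist":[0,0,0]},{"gripper":34,"travel":[0,0,0],"twist":[0,0,0]}]' >/dev/null; python3 o.py
python3 -m crank '[{"gripper":34,"travel":[0,0,0],"twist":[0,0,0.06]},{"gripper":34,"travel":[0,0,0],"twist":[0,0,0]},{"gripper":34,"travel":[0,0,0],"twist":[0,0,0]}]' >/dev/null; python3 o.py
python3 -m crank '[{"gripper":34,"travel":[0,0,0],"twist":[0,0,0.06]},{"gripper":34,"travel":[0,0,0],"twist":[0,0,0]},{"gripper":34,"travel":[0,0,0],"twist":[0,0,0]}]' >/dev/null; python3 o.py
python3 -m crank '[{"gripper":34,"travel":[0,0,0],"twist":[0,0,0.06]},{"gripper":34,"travel":[0,0,0],"twist":[0,0,0]},{"gripper":34,"travel":[0,0,0],"twist":[0,0,0]}]' >/dev/null; python3 o.py
```

```text
17.925 yaw -81.1 q6 -71.3 Tz -0.048 e6 -0.006 F [-0.   1.1  5.5] xyz [433.9 226.8 131.1]
18.3 yaw -84.5 q6 -67.9 Tz -0.07 e6 -0.021 F [0.8 1.7 6. ] xyz [433.9 226.8 131. ]
18.675 yaw -88.0 q6 -64.5 Tz 0.019 e6 -0.028 F [0.6 0.9 5.1] xyz [433.9 226.8 131. ]
19.05 yaw -91.4 q6 -61.0 Tz -0.003 e6 0.006 F [0.5 1.2 5.5] xyz [433.9 226.8 131.1]
19.425 yaw -94.8 q6 -57.6 Tz 0.112 e6 0.09 F [0.3 1.9 5.5] xyz [433.9 226.9 131.1]
19.8 yaw -98.3 q6 -54.1 Tz 0.034 e6 0.069 F [-0.6  1.3  5.2] xyz [433.9 226.9 131.1]
```

```bash
python3 -m crank '[{"gripper":34,"travel":[0,0,0],"twist":[0,0,0.06]},{"gripper":34,"travel":[0,0,0],"twist":[0,0,0]},{"gripper":34,"travel":[0,0,0],"twist":[0,0,0]}]' >/dev/null; python3 o.py
python3 -m crank '[{"gripper":34,"travel":[0,0,0],"twist":[0,0,0.06]},{"gripper":34,"travel":[0,0,0],"twist":[0,0,0]},{"gripper":34,"travel":[0,0,0],"twist":[0,0,0]}]' >/dev/null; python3 o.py
python3 -m crank '[{"gripper":34,"travel":[0,0,0],"twist":[0,0,0.06]},{"gripper":34,"travel":[0,0,0],"twist":[0,0,0]},{"gripper":34,"travel":[0,0,0],"twist":[0,0,0]}]' >/dev/null; python3 o.py
python3 -m crank '[{"gripper":34,"travel":[0,0,0],"twist":[0,0,0.06]},{"gripper":34,"travel":[0,0,0],"twist":[0,0,0]},{"gripper":34,"travel":[0,0,0],"twist":[0,0,0]}]' >/dev/null; python3 o.py
python3 -m crank '[{"gripper":34,"travel":[0,0,0],"twist":[0,0,0.06]},{"gripper":34,"travel":[0,0,0],"twist":[0,0,0]},{"gripper":34,"travel":[0,0,0],"twist":[0,0,0]}]' >/dev/null; python3 o.py
python3 -m crank '[{"gripper":34,"travel":[0,0,0],"twist":[0,0,0.06]},{"gripper":34,"travel":[0,0,0],"twist":[0,0,0]},{"gripper":34,"travel":[0,0,0],"twist":[0,0,0]}]' >/dev/null; python3 o.py
python3 -m crank '[{"gripper":34,"travel":[0,0,0],"twist":[0,0,0.06]},{"gripper":34,"travel":[0,0,0],"twist":[0,0,0]},{"gripper":34,"travel":[0,0,0],"twist":[0,0,0]}]' >/dev/null; python3 o.py
python3 -m crank '[{"gripper":34,"travel":[0,0,0],"twist":[0,0,0.06]},{"gripper":34,"travel":[0,0,0],"twist":[0,0,0]},{"gripper":34,"travel":[0,0,0],"twist":[0,0,0]}]' >/dev/null; python3 o.py
python3 -m crank '[{"gripper":34,"travel":[0,0,0],"twist":[0,0,0.06]},{"gripper":34,"travel":[0,0,0],"twist":[0,0,0]},{"gripper":34,"travel":[0,0,0],"twist":[0,0,0]}]' >/dev/null; python3 o.py
python3 -m crank '[{"gripper":34,"travel":[0,0,0],"twist":[0,0,0.06]},{"gripper":34,"travel":[0,0,0],"twist":[0,0,0]},{"gripper":34,"travel":[0,0,0],"twist":[0,0,0]}]' >/dev/null; python3 o.py
python3 -m crank '[{"gripper":34,"travel":[0,0,0],"twist":[0,0,0.06]},{"gripper":34,"travel":[0,0,0],"twist":[0,0,0]},{"gripper":34,"travel":[0,0,0],"twist":[0,0,0]}]' >/dev/null; python3 o.py
```

```text
20.175 yaw -101.7 q6 -50.7 Tz 0.028 e6 0.027 F [0.2 0.8 5.6] xyz [434.  226.9 131.1]
20.55 yaw -105.1 q6 -47.3 Tz 0.037 e6 0.04 F [1.  1.1 5.5] xyz [434.  226.9 131.1]
20.925 yaw -108.6 q6 -43.8 Tz -0.042 e6 0.013 F [0.7 0.5 5.3] xyz [434.  226.8 131. ]
21.3 yaw -112.0 q6 -40.4 Tz -0.031 e6 -0.006 F [0.4 0.4 5.7] xyz [434.  226.8 131.1]
21.675 yaw -115.5 q6 -37.0 Tz -0.077 e6 -0.054 F [-0.7  0.   5.2] xyz [434.1 226.7 131.1]
22.05 yaw -118.9 q6 -33.5 Tz -0.053 e6 -0.051 F [1.9 0.8 4.5] xyz [434.1 226.7 131.1]
22.425 yaw -122.3 q6 -30.1 Tz 0.051 e6 0.041 F [0.7 0.7 5. ] xyz [434.1 226.8 131. ]
22.8 yaw -125.8 q6 -26.6 Tz 0.07 e6 0.101 F [0.4 1.9 4.6] xyz [434.  226.9 131.1]
23.175 yaw -129.2 q6 -23.2 Tz 0.033 e6 0.088 F [1.7 0.7 5.1] xyz [434.  226.9 131.1]
23.55 yaw -132.6 q6 -19.8 Tz 0.078 e6 0.067 F [1.  0.7 5. ] xyz [434.  226.8 131.1]
23.925 yaw -136.1 q6 -16.3 Tz 0.036 e6 0.055 F [1.2 0.4 5.7] xyz [434.1 226.8 131.1]
```

```bash
python3 -m crank '[{"gripper":34,"travel":[0,0,0],"twist":[0,0,0.06]},{"gripper":34,"travel":[0,0,0],"twist":[0,0,0]},{"gripper":34,"travel":[0,0,0],"twist":[0,0,0]}]' >/dev/null; python3 o.py
python3 -m crank '[{"gripper":34,"travel":[0,0,0],"twist":[0,0,0.06]},{"gripper":34,"travel":[0,0,0],"twist":[0,0,0]},{"gripper":34,"travel":[0,0,0],"twist":[0,0,0]}]' >/dev/null; python3 o.py
python3 -m crank '[{"gripper":34,"travel":[0,0,0],"twist":[0,0,0.06]},{"gripper":34,"travel":[0,0,0],"twist":[0,0,0]},{"gripper":34,"travel":[0,0,0],"twist":[0,0,0]}]' >/dev/null; python3 o.py
python3 -m crank '[{"gripper":34,"travel":[0,0,0],"twist":[0,0,0.06]},{"gripper":34,"travel":[0,0,0],"twist":[0,0,0]},{"gripper":34,"travel":[0,0,0],"twist":[0,0,0]}]' >/dev/null; python3 o.py
python3 -m crank '[{"gripper":34,"travel":[0,0,0],"twist":[0,0,0.06]},{"gripper":34,"travel":[0,0,0],"twist":[0,0,0]},{"gripper":34,"travel":[0,0,0],"twist":[0,0,0]}]' >/dev/null; python3 o.py
python3 -m crank '[{"gripper":34,"travel":[0,0,0],"twist":[0,0,0.06]},{"gripper":34,"travel":[0,0,0],"twist":[0,0,0]},{"gripper":34,"travel":[0,0,0],"twist":[0,0,0]}]' >/dev/null; python3 o.py
python3 -m crank '[{"gripper":34,"travel":[0,0,0],"twist":[0,0,0.06]},{"gripper":34,"travel":[0,0,0],"twist":[0,0,0]},{"gripper":34,"travel":[0,0,0],"twist":[0,0,0]}]' >/dev/null; python3 o.py
python3 -m crank '[{"gripper":34,"travel":[0,0,0],"twist":[0,0,0.06]},{"gripper":34,"travel":[0,0,0],"twist":[0,0,0]},{"gripper":34,"travel":[0,0,0],"twist":[0,0,0]}]' >/dev/null; python3 o.py
```

```text
24.3 yaw -139.5 q6 -12.9 Tz -0.055 e6 -0.008 F [1.  0.6 5.6] xyz [434.1 226.7 131.1]
24.675 yaw -143.0 q6 -9.5 Tz 0.028 e6 -0.002 F [ 1.5 -0.1  5.4] xyz [434.1 226.7 131.1]
25.05 yaw -146.4 q6 -6.0 Tz -0.047 e6 -0.041 F [0.9 0.1 6.2] xyz [434.2 226.6 131.1]
25.425 yaw -149.9 q6 -2.6 Tz -0.07 e6 -0.048 F [1.9 0.1 5.8] xyz [434.2 226.6 131.1]
25.8 yaw -153.3 q6 0.9 Tz 0.06 e6 0.068 F [1.3 1.  5.3] xyz [434.1 226.7 131.1]
26.175 yaw -156.7 q6 4.3 Tz 0.123 e6 0.151 F [0.3 2.1 5.2] xyz [434.1 226.9 131.1]
26.55 yaw -160.1 q6 7.7 Tz 0.077 e6 0.116 F [1. 1. 5.] xyz [434.1 226.8 131.1]
26.925 yaw -163.6 q6 11.2 Tz 0.051 e6 0.065 F [1.4 1.  5. ] xyz [434.1 226.7 131.1]
```

```bash
python3 -m crank '[{"gripper":34,"travel":[0,0,0],"twist":[0,0,0.06]},{"gripper":34,"travel":[0,0,0],"twist":[0,0,0]},{"gripper":34,"travel":[0,0,0],"twist":[0,0,0]}]' >/dev/null; python3 o.py
python3 -m crank '[{"gripper":34,"travel":[0,0,0],"twist":[0,0,0.06]},{"gripper":34,"travel":[0,0,0],"twist":[0,0,0]},{"gripper":34,"travel":[0,0,0],"twist":[0,0,0]}]' >/dev/null; python3 o.py
python3 -m crank '[{"gripper":34,"travel":[0,0,0],"twist":[0,0,0.06]},{"gripper":34,"travel":[0,0,0],"twist":[0,0,0]},{"gripper":34,"travel":[0,0,0],"twist":[0,0,0]}]' >/dev/null; python3 o.py
python3 -m crank '[{"gripper":34,"travel":[0,0,0],"twist":[0,0,0.06]},{"gripper":34,"travel":[0,0,0],"twist":[0,0,0]},{"gripper":34,"travel":[0,0,0],"twist":[0,0,0]}]' >/dev/null; python3 o.py
python3 -m crank '[{"gripper":34,"travel":[0,0,0],"twist":[0,0,0.06]},{"gripper":34,"travel":[0,0,0],"twist":[0,0,0]},{"gripper":34,"travel":[0,0,0],"twist":[0,0,0]}]' >/dev/null; python3 o.py
```

```text
27.3 yaw -167.0 q6 14.6 Tz -0.024 e6 0.026 F [ 2.  -0.   5.9] xyz [434.1 226.7 131.1]
27.675 yaw -170.5 q6 18.1 Tz -0.067 e6 -0.001 F [ 1.4 -1.1  5.9] xyz [434.2 226.6 131.1]
28.05 yaw -173.9 q6 21.5 Tz -0.031 e6 -0.016 F [ 1.1 -0.   5.1] xyz [434.2 226.6 131.1]
28.425 yaw -177.4 q6 24.9 Tz -0.057 e6 -0.082 F [ 1.5 -1.3  5.7] xyz [434.2 226.5 131.1]
28.8 yaw 179.2 q6 28.4 Tz -0.002 e6 0.007 F [ 1.9 -1.   4.5] xyz [434.2 226.6 131.1]
```

In the fourth rest; I release and rise.

```bash
python3 -m crank '[{"gripper":48,"travel":[0,0,0],"twist":[0,0,0]},{"gripper":58,"travel":[0,0,0],"twist":[0,0,0]},{"gripper":58,"travel":[0,0,0],"twist":[0,0,0]},{"gripper":58,"travel":[0,0,-15],"twist":[0,0,0]},{"gripper":58,"travel":[0,0,-40],"twist":[0,0,0]},{"gripper":58,"travel":[0,0,-50],"twist":[0,0,0]},{"gripper":58,"travel":[0,0,-20],"twist":[0,0,0]},{"gripper":58,"travel":[0,0,0],"twist":[0,0,0]},{"gripper":58,"travel":[0,0,0],"twist":[0,0,0]}]'
python3 - <<'E'
from h import *
s=bot.camera('side')[:,:,::-1]
cv2.imwrite('pics/z9.png',cv2.resize(s[130:280,200:400],None,fx=4,fy=4,interpolation=cv2.INTER_CUBIC))
h=blobs(s.min(2)>150,262,185,305,205,5);print(h)
E
```

```text
time: 29.92
ee_pos: [0.433, 0.2262, 0.2538]
tcp_rot: [-180.0, -0.1, 179.2]
wrist_force: [0.9, -0.5, -0.8]
opening: 0.0577
grasp_force: 0.0
[(np.float64(282.32), np.float64(191.0), [0, 0, 43, 16, 532])]
```

View pics/z9.png

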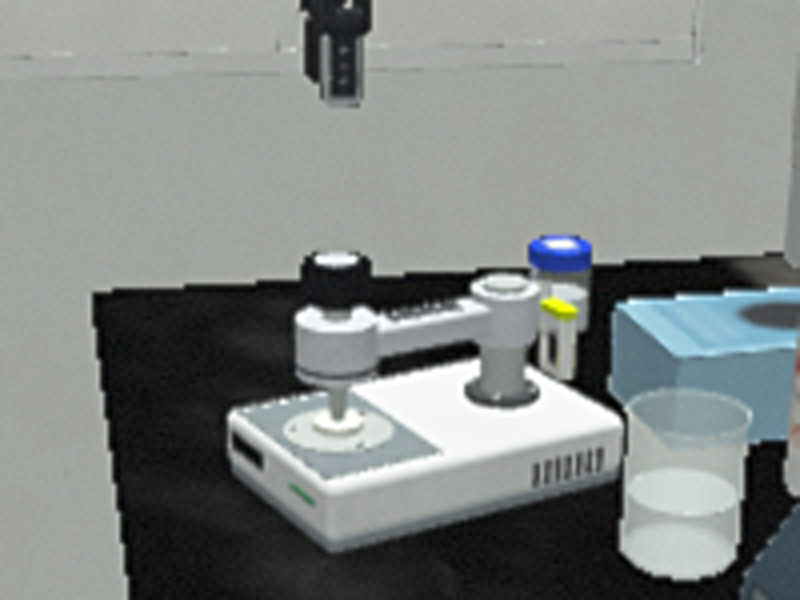

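The tip at (340,415) rests on the disc at (340,425), centred on the plate. The arm is in at its stop, and the gripper at (340,80) is clear of the knob. Handing in.

```bash
python3 -c "
from workcell import bot
print(bot.job_done())"
```

```text
the job is handed in; nothing more can be done
None
```

I handed the job in at about 30 s: by camera the disc is within about 1 mm of the crystal centre, the arm is in against its stop, the knob rests at what I counted by torque as the fourth click, and the gripper is clear; the simulator gave no verdict.

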